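# Kick up the sprung leg of the handpiece rest and lay the handpiece on it

### The job

The handpiece is lying on the bench with its bur exposed. Raise the folded leg of the grey handpiece rest by pushing its red pedal over centre: push gently, feel for the point where the spring takes over and snaps the leg upright, and let it go there rather than driving the pedal on against its stop. Then lay the handpiece level in the two saddles, barrel in the fixed rear one and neck in the leg's, bur end out past the leg and pedal; set it down softly so that the leg does not fold again, let go, and leave the other things on the bench where they stand.

Things in the scene. Friction and masses are not known exactly. Their poses are not given: they have to be found in the camera images.
- rest: Folding handpiece rest, screwed down: grey base plate 6 mm thick (x -112 to 22 mm, y -32 to 32 mm), fixed rear saddle, sprung folding front leg, red pedal. Origin on the worktop under the leg's shaft; x points from the rear saddle to the pedal end, z up. The robot may press on no part of it with more than 20 N.
- rear_saddle (a point): Middle of the rear saddle's floor, at x = -89, y = 0, z = 79 mm of the rest. The saddle is a rubber-lined U on a fixed post, 12 mm thick along x, 30 mm wide inside, with flared lips up to z = 106 mm, 50 mm wide over all.
- shaft (a point): Middle of the shaft on which leg and pedal turn together: along the rest's y, at x = 0, z = 36 mm, between cheeks (x -12 to 14 mm, y within 12 mm, up to z = 55 mm). A tension spring runs beside the folded leg at y = 21 to 31 mm, from the base up to the leg's crank, and turns the leg towards whichever stop is on its side of the dead centre.
- pedal_hub (a point): Centre of the pedal's round hub (18 mm across) on the shaft's axis, at x = 0, y = -28, z = 36 mm of the rest (the pad's mid-width). The ribbed red pad, 32 mm wide, 7 mm thick, spans 28 to 51 mm from the axis. Leg folded: it stands about straight up; push its face on the -x side towards +x, then down in an arc. Clamped up to 0.45 rad off either way, unmeasured: find it by touch.
- leg (a joint): Leg angle about the shaft: 0 folded along -x, 1.571 upright on its hard stop; the pedal turns with it. About 10 to 12 N at the pad's middle (40 mm out) starts it; the load falls to nothing at the dead centre, about 1.3 rad. Short of that it springs back; past it the spring snaps it upright and holds it with about 0.15 N m, so 3 N sideways on its saddle folds it again.
- leg_saddle (a point): Middle of the floor of the leg's U saddle, 45 mm from the shaft's axis. The rubber-lined U is 24 mm wide inside, 12 mm thick, its flared prongs 26 mm long, 42 mm over all. With the leg upright it is at x = 0, y = 0, z = 81 mm of the rest, prongs up; folded, it lies along -x at z = 36 mm.
- handpiece: Micromotor handpiece, 250 mm long, 0.15 to 0.25 kg. Origin under its axis (axis at z = 16 mm); y points to the bur, z up. Navy barrel: y -74 to -4 mm, 26 mm wide, z 0 to 32 mm. Neck: y 11 to 51 mm, 20 mm wide, z 2 to 30 mm. Tail to y = -125 mm. Balances at y = -18 mm: grip it there. Its place on the rest: y along the rest's x, origin at x = -31, y = 0, z = 79 mm.
- bur_tip (a point): Bur end of the handpiece, on its axis at y = 122 mm, z = 16 mm of the handpiece. In its place the neck (y = 31 mm) lies in the leg's saddle and the barrel (y = -58 mm) in the rear one, the bur out beyond the leg. Pressed or dropped into them with more than 30 N counts as rough.
- bur_tin: round steel bur tin, 48 mm across, 12 mm high, open; stands on the worktop at the left, origin under its centre. A bystander
- mandrel_stand: black hexagonal rubber foot, 33 mm wide, with an upright thin mandrel, 59 mm high in all; stands at the left, origin under its centre. A bystander
- hardener: brown bottle with a white cap, 34 mm across, 77 mm high, at the back right; origin under its centre. A bystander
- alcohol: tall white bottle, 48 mm across, 134 mm high, at the back right; origin under its centre. A bystander
- bur_block: white-grey block 34 x 62 x 18 mm with burs standing in it, 46 mm high in all, near the right edge; origin under its centre. A bystander
- die_spacer: red bottle with a black cap, 30 mm across, 67 mm high, at the back; origin under its centre. A bystander

How it is judged (in metres and radians):
On the way:
1. the leg stands upright against its stop, held by its own spring, with the robot off the rest (value of joint leg above 1.5 rad and contact force between each of the arm, the fingers, handpiece and rest below 0.5 N), for 0.2 s.
At the end, for the whole second after the job is handed in: The leg is upright (above 1.5 rad) and the handpiece lies at rest in both saddles: along the rest within 0.09 rad, bur end past the leg, upright within 0.12 rad, its origin between 21 and 42 mm behind the shaft, within 6 mm of the middle and 74 to 84 mm high in the rest's frame (value of joint leg above 1.5 rad and x of handpiece in the frame of rest between -0.042 and -0.021 m and y of handpiece in the frame of rest between -0.006 and 0.006 m and z of handpiece in the frame of rest between 0.074 and 0.084 m and angle between the y axis of handpiece and the x axis of rest, either way round below 0.09 rad and x of bur_tip in the frame of rest above 0.05 m and angle between handpiece's own z axis and vertical below 0.12 rad and linear speed of handpiece below 0.02 m/s and velocity of joint leg below 0.1 rad/s); the robot touches nothing.
It fails at once if the robot presses on the rest with more than 20 N (forcing the pedal or driving it against its stop) (contact force between any of the fingers, the arm and rest above 20 N).
It fails at once if the handpiece is pressed or dropped on the rest with more than 30 N (contact force between handpiece and rest above 30 N).
It fails at once if another thing on the bench is shifted by more than 20 mm (distance of any of bur_tin, mandrel_stand, hardener, alcohol, bur_block, die_spacer from where it was at the start of the episode above 0.02 m).
It also fails if it takes over 67 s, if anything falls off the work surface, if the arm or the gripper's body presses on something with over 40 N, if the wrist force passes 120 N, or if a joint passes its speed limit or range.

### The arm

A 6-joint arm with a two-finger parallel gripper is mounted at the origin on a cart in front of the work surface, level with it; the furniture and walls round the work are solid. World frame = base frame: x ahead of the robot, y to its left, z up, the work surface at z = 0. Lengths are in mm, angles in rad, forces in N, time in s.
With the tool pointing down it reaches from about 350 to 975 mm from the base axis. Payload 7.1 kg.
Tool frame: the origin (TCP) lies between the finger pads; the fingertips stand 19 mm ahead of it and the grasp point (between the pads) is the TCP (ctrl.tcp_to_tips is the distance from the TCP to the fingertips, in mm); z points along the fingers, y is the line along which they close (so a half turn about z gives the same grasp; the last joint's range is limited). The gripper opens to 88 mm and grips with 3 to 60 N. Pads are 20 mm wide; open, the fingers measure 115 mm over their backs; the gripper's body (75 mm by 178 mm) begins 61 mm behind the grasp point.
Start: joints at [-1.258, 0.423, 1.63, -0, 1.089, -0.019], TCP at [203.608, -590.888, 241.675] pointing down, gripper open.
Joint ranges: [-3, 3], [-0.9, 2.11], [0.09, 2.58], [-1.31, 4.45], [0.11, 2.69], [-2.54, 2.54]. Speed limits (rad/s): [2.39, 2.39, 3.01, 3.14, 3.14, 3.14].

### API

Orientations are given as a rotation vector (axis times angle).
In Python, from workcell import status, optics, ctrl gives the robot as it stands. The module is installed in compiled form; this text tells all that it offers.
- The arm moves only by the shell command python3 -m inch 'ROWS'. ROWS is JSON, a list that holds one entry, the list of rows, each a list of 7 numbers: the shift along the tool's x, y, z in mm, then the turn, a rotation vector about the tool's x, y, z in rad, then the opening in per cent of the stroke, from 0 (shut) to 100 (fully open). A call has 1 to 20 rows; each row is the pose to reach, as a shift and turn from the pose commanded when the call began, along the tool's axes at that moment; what a row does not reach only later rows make up. A row lasts 1/10 s, in which the tool goes at most 50 mm and 8.59 degrees, less where a joint would pass 70% of its speed; a pose out of reach is approached as far as the arm can. A call with a gripper value outside its range is refused whole. The fingers move at their own pace and stop on an object; the grip force is fixed at half the most. Time passes only in rows, so rows that repeat a pose let the fingers close. It gives the time, the measured TCP pose, the force, the opening and the grip force at its end, in the units of the state.
- status.get_obs(): the state, without advancing time (a new reading comes with each control period).
- optics.get_image(name): name is "scene" or "top" or "wrist"; returns a dict with "frame" (400x640x3 uint8, red, green, blue), "fx", "fy", "cx", "cy" (pixels), "rvec" (rotation vector, rad) and "tvec" (3), from world to camera coordinates, as OpenCV has them; the wrist camera has in their place "hand_eye" (4x4, takes a point from camera to tool coordinates, whose origin is the TCP and whose axes are the flange's). Camera axes: x right, y down, z forward; pixel columns grow to the right and rows downward; lengths in mm; the calibration is good to about 2 mm. The wrist camera is an equidistant fisheye: a pixel r from the principal point sees the ray r / f radians off the axis. A picture is of the moment at which its call begins: read the wrist's pose just before it. There is no depth.
- ctrl.close_job(): hands the job in; it is judged then, once.
The state is a dict: "t": time; "qpos": joint angles; "qvel": joint speeds; "joint_torque": joint torques, N m; "ee_pos": TCP position; "orientation": TCP orientation; "ft_force": force on the tool from outside, world axes, zero at the start; "moment": the same for the moment, N m; "width": finger opening in mm; "grasp_force": force on a finger pad.
Only numpy, scipy, OpenCV 4.12 (cv2) and the standard library are available. Lean on these libraries where they do the work, as an engineer would, in place of code of your own. Each camera call takes 0.05 s, during which the arm holds its last target. There are 200 camera calls.

## Working session

There is one attempt and no reset: what is moved stays moved. The work goes in short steps, Python scripts to look and compute and a shell command to move; the robot and the scene stay as the last step left them, time stands still between calls to the robot, and variables do not carry over. Pictures are saved under pics/ and viewed, at most 10 in all, crops included, and the job is handed in when it is done.

```bash
mkdir -p pics
python3 - <<'E'
from workcell import status, optics, ctrl
import cv2,numpy as np
o=status.get_obs();print({k:np.round(v,3).tolist() for k,v in o.items()})
for n in("top","scene"):
    d=optics.get_image(n);cv2.imwrite(f"pics/{n}0.png",d["frame"][:,:,::-1])
    print(n,{k:np.round(v,4).tolist() for k,v in d.items() if k!="frame"})
    np.savez(n+"0.npz",**d)
E
```

```text
{'t': 0.0, 'qpos': [-1.258, 0.424, 1.631, -0.0, 1.089, -0.019], 'qvel': [0.001, 0.001, -0.001, 0.0, -0.003, 0.0], 'joint_torque': [-0.001, -54.463, -27.367, 0.064, 0.023, -0.0], 'ee_pos': [203.451, -590.393, 240.882], 'orientation': [-3.097, -0.519, 0.0], 'ft_force': [-0.696, -0.08, 0.284], 'moment': [0.02, -0.011, -0.002], 'grasp_force': 0.0, 'width': 87.893}
top {'fx': 486.7432, 'fy': 486.7432, 'cx': 324.6379, 'cy': 202.64, 'rvec': [2.1038, -2.1635, 0.1735], 'tvec': [233.0684, 604.6127, 1423.0612]}
scene {'fx': 454.6134, 'fy': 454.6134, 'cx': 313.4082, 'cy': 203.752, 'rvec': [0.9177, -2.3147, 1.2358], 'tvec': [598.4786, 194.4098, 1214.6395]}
```

View pics/top0.png

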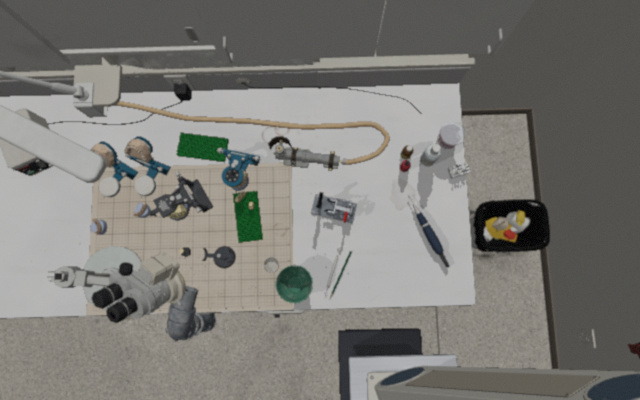

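View pics/scene0.png

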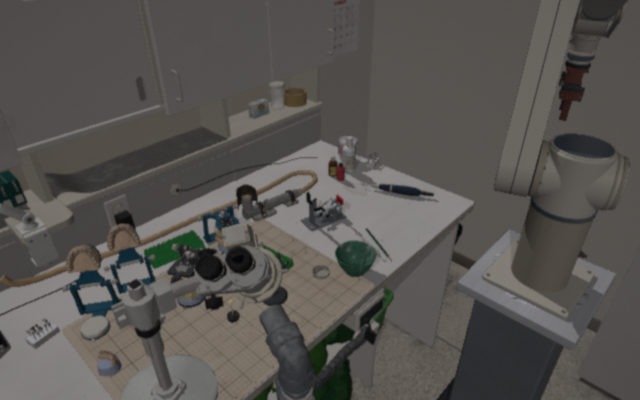

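The top view shows the rest at about (335,208) with its red pedal at (346,216). The handpiece runs from (412,198) at the bur to (447,265) at the tail. The scene view shows the rest at (325,212). I'll enlarge the top view and cast rays.

```bash
cat > h.py <<'E'
import numpy as np,cv2
from scipy.spatial.transform import Rotation as R
def ray(d,uv):
    Rm=R.from_rotvec(d["rvec"]).as_matrix();c=-Rm.T@d["tvec"]
    v=Rm.T@np.array([(uv[0]-d["cx"])/d["fx"],(uv[1]-d["cy"])/d["fy"],1]);return c,v
def onz(d,uv,z):
    c,v=ray(d,uv);return (c+v*(z-c[2])/v[2])
def proj(d,p):
    q=R.from_rotvec(d["rvec"]).as_matrix()@np.asarray(p)+d["tvec"];return d["fx"]*q[0]/q[2]+d["cx"],d["fy"]*q[1]/q[2]+d["cy"]
def wray(d,o,uv):  # wrist fisheye -> world ray
    x=(uv[0]-d["cx"])/d["fx"];y=(uv[1]-d["cy"])/d["fy"];r=np.hypot(x,y)+1e-12
    v=np.array([np.sin(r)*x/r,np.sin(r)*y/r,np.cos(r)])
    H=d["hand_eye"];Rw=R.from_rotvec(o["orientation"]).as_matrix()
    return Rw@H[:3,3]+o["ee_pos"],Rw@H[:3,:3]@v
def wz(d,o,uv,z):
    c,v=wray(d,o,uv);return c+v*(z-c[2])/v[2]
def wproj(d,o,p):
    H=d["hand_eye"];Rw=R.from_rotvec(o["orientation"]).as_matrix()
    q=H[:3,:3].T@(Rw.T@(np.asarray(p)-o["ee_pos"])-H[:3,3]);th=np.arctan2(np.hypot(q[0],q[1]),q[2]);n=np.hypot(q[0],q[1])
    return d["cx"]+d["fx"]*th*q[0]/n,d["cy"]+d["fy"]*th*q[1]/n
def snap(n,f):
    from workcell import status,optics
    o=status.get_obs();d=optics.get_image(n);np.savez(f+".npz",**d,**{k:v for k,v in o.items()})
    cv2.imwrite("pics/"+f+".png",d["frame"][:,:,::-1]);return d,o
E
python3 - <<'E'
from h import *
d=dict(np.load("top0.npz"))
for n,uv,z in[("bur",(410,198),16),("tail",(447,265),16),("barrel",(432,237),16),("rest",(335,208),20),("pedal",(346,216),80),("redbottle",(404,166),60),("right",(459,171),20),("white",(449,135),134),("edgeR",(470,200),0),("bowl",(293,284),0),("rod",(341,273),0)]:
    print(n,onz(d,uv,z).round())
f=d["frame"][130:280,300:480]
cv2.imwrite("pics/crop.png",cv2.resize(f,None,fx=4,fy=4,interpolation=cv2.INTER_CUBIC)[:,:,::-1])
E
```

```text
bur [624. -49.  16.]
tail [ 415. -149.   16.]
barrel [ 501. -109.   16.]
rest [598. 185.  20.]
pedal [564. 154.  80.]
redbottle [715. -29.  60.]
right [ 704. -206.   20.]
white [ 787. -152.  134.]
edgeR [ 615. -239.    0.]
bowl [371. 319.   0.]
rod [400. 172.   0.]
```

View pics/crop.png

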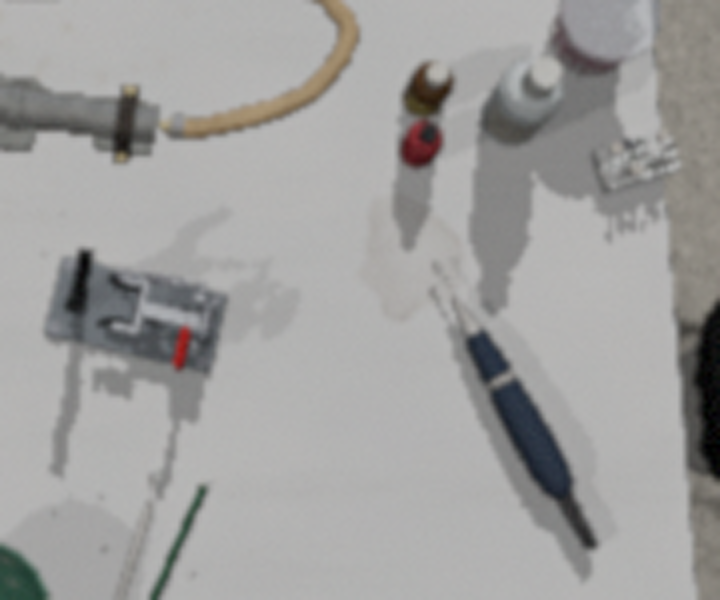

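The crop shows the rest plate with corners at about (62,255), (228,292), (210,374) and (45,338), and the rear saddle at (80,280). The pedal pad is at (182,348). The handpiece runs from its bur at (435,270) to its tail at (595,545).

```bash
cat > plan.py <<'E'
import sys
from h import *
def shift(o,p,yaw):   # tool-frame shift and turn to reach world p with tool down, tool-x at yaw
    R0=R.from_rotvec(o["orientation"]);T=R.from_matrix(np.array([[np.cos(yaw),np.sin(yaw),0],[np.sin(yaw),-np.cos(yaw),0],[0,0,-1.]]))
    return (R0.inv().apply(np.asarray(p)-o["ee_pos"])).round(1).tolist(),(R0.inv()*T).as_rotvec().round(4).tolist()
E
python3 - <<'E'
from plan import *
from workcell import status
d=dict(np.load("top0.npz"))
g=lambda u,v,z:onz(d,(300+u/4-.375,130+v/4-.375),z)
c=[g(*p,6) for p in[(62,255),(228,292),(210,374),(45,338)]]
loc=np.array([[-112,32],[22,32],[22,-32],[-112,-32]],float)
w=np.array(c)[:,:2];A=w-w.mean(0);B=loc-loc.mean(0)
psi=np.angle(np.sum((A@[1,1j])*np.conj(B@[1,1j])))
Rm=np.array([[np.cos(psi),-np.sin(psi)],[np.sin(psi),np.cos(psi)]])
t=w.mean(0)-Rm@loc.mean(0);print("psi",psi,"origin",t,"res",(w-(loc@Rm.T+t)).round(1).tolist())
print("pedal",Rm.T@(g(182,348,75)[:2]-t))
o=status.get_obs()
p=Rm@[-30,0]+t
print(shift(o,[p[0],p[1],270],psi+np.pi))
E
```

```text
psi -1.8167153214886071 origin [588.82309249 144.85730481] res [[1.5, -0.6], [1.0, 0.6], [-0.8, 1.4], [-1.7, -1.4]]
pedal [ -5.08284617 -27.76656012]
([620.2, -594.9, -28.2], [-0.0012, -0.0007, -0.9931])
```

```bash
python3 -m inch '[[[620,-595,-28,0,0,-0.993,40],[620,-595,-28,0,0,-0.993,0],[620,-595,-28,0,0,-0.993,0],[620,-595,-28,0,0,-0.993,0],[620,-595,-28,0,0,-0.993,0],[620,-595,-28,0,0,-0.993,0],[620,-595,-28,0,0,-0.993,0],[620,-595,-28,0,0,-0.993,0],[620,-595,-28,0,0,-0.993,0],[620,-595,-28,0,0,-0.993,0],[620,-595,-28,0,0,-0.993,0],[620,-595,-28,0,0,-0.993,0],[620,-595,-28,0,0,-0.993,0],[620,-595,-28,0,0,-0.993,0],[620,-595,-28,0,0,-0.993,0],[620,-595,-28,0,0,-0.993,0],[620,-595,-28,0,0,-0.993,0],[620,-595,-28,0,0,-0.993,0],[620,-595,-28,0,0,-0.993,0],[620,-595,-28,0,0,-0.993,0]]]'
python3 - <<'E'
from h import *
d,o=snap("wrist","w1");print(o["t"],o["ee_pos"],o["orientation"],d["hand_eye"].round(3),d["fx"],d["cx"],d["cy"])
E
```

```text
t: 2.1
ee_pos: [595.1, 172.6, 269.0]
orientation: [-2.477, -1.932, 0.003]
ft_force: [-0.2, 0.2, 0.2]
width: 0.9
grasp_force: 0.0
2.1 [595.05546585 172.6406202  269.01265244] [-2.47689509 -1.93187521  0.00298702] [[-0.00000e+00 -9.58000e-01 -2.87000e-01  7.93600e+01]
 [ 1.00000e+00 -0.00000e+00  0.00000e+00  5.30000e-02]
 [-0.00000e+00 -2.87000e-01  9.58000e-01 -1.42304e+02]
 [ 0.00000e+00  0.00000e+00  0.00000e+00  1.00000e+00]] 309.70691628693146 311.95572119689854 198.90450013161077
```

View pics/w1.png

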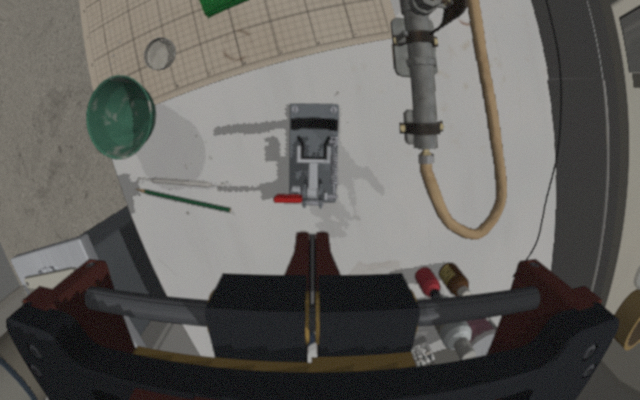

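The wrist view shows the rest at (290..338, 104..205), the rear saddle's black lips at (314,124) and the red pad at (288,199). The closed fingers are at (312,250..350). I'll enlarge this to fix the corners and the pad edges.

Run:
```python
from h import *
f=cv2.imread("pics/w1.png")[92:218,262:352]
cv2.imwrite("pics/w1c.png",cv2.resize(f,None,fx=4.7,fy=4.7,interpolation=cv2.INTER_CUBIC))
im=cv2.imread("pics/w1.png").astype(int)
m=((im[:,:,2]>120)&(im[:,:,1]<60)&(im[:,:,0]<70))[170:215,260:320];y,x=np.nonzero(m);print("red",x.min()+260,x.max()+260,y.min()+170,y.max()+170,x.mean()+260,y.mean()+170,m.sum())
```

```text
red 275 300 198 201 287.5 199.52941176470588 102
```

View pics/w1c.png

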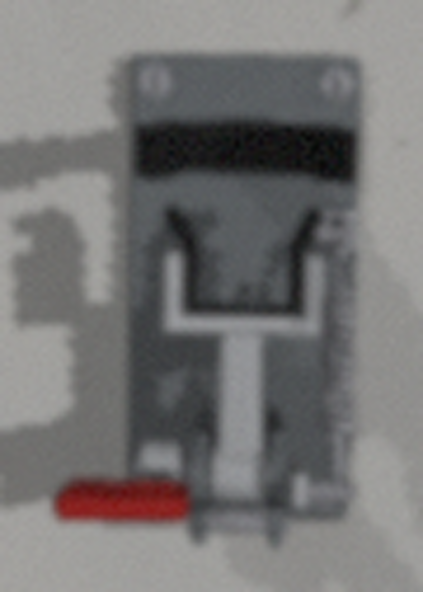

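The enlarged view shows plate corners at (130,57), (358,57) and (348,517). The rear lips are at (137,150) and (357,150). The pad's dark −x face spans y 478–490 and its bright top edge y 490–520, with x from 56 to 189.

Run:
```python
from plan import *
from scipy.optimize import least_squares
d=dict(np.load("w1.npz"));o=d
L=np.array([[-112,-32,6],[-112,32,6],[22,32,6],[-89,-25,106],[-89,25,106]])
P=np.array([(130,57),(358,57),(348,517),(136,150),(357,150)])/4.7+[262,92]-.4
def W(q,l):
    c,s=np.cos(q[0]),np.sin(q[0]);return np.array([q[1]+c*l[0]-s*l[1],q[2]+s*l[0]+c*l[1],l[2]])
f=lambda q:np.ravel([np.array(wproj(d,o,W(q,l)))-p for l,p in zip(L,P)])
r=least_squares(f,[-1.8167,588.8,144.9],x_scale=[.01,1,1]);q=r.x;print(q,r.fun.round(1))
np.save("rest.npy",q)
for phi in(-.45,-.3,-.15,0,.15,.3):
    a=np.array([np.sin(phi),np.cos(phi)]);n=np.array([np.cos(phi),-np.sin(phi)])
    print(phi,[((np.array(wproj(d,o,W(q,[(a*rr+n*h)[0],-28,36+(a*rr+n*h)[1]])))+.4-[262,92])*4.7)[1].round() for rr,h in((28,-3.5),(51,-3.5),(51,3.5))], [((np.array(wproj(d,o,W(q,[0,y,80])))+.4-[262,92])*4.7)[0].round() for y in(-44,-12)])
```

```text
[ -1.8242527  590.12794407 148.47061771] [-0.5 -1.2  0.6 -0.8  0.4  0.6 -2.2  0.4  1.8  0.8]
-0.45 [np.float64(439.0), np.float64(419.0), np.float64(449.0)] [np.float64(58.0), np.float64(191.0)]
-0.3 [np.float64(456.0), np.float64(452.0), np.float64(482.0)] [np.float64(58.0), np.float64(191.0)]
-0.15 [np.float64(473.0), np.float64(484.0), np.float64(514.0)] [np.float64(58.0), np.float64(191.0)]
0 [np.float64(490.0), np.float64(517.0), np.float64(545.0)] [np.float64(58.0), np.float64(191.0)]
0.15 [np.float64(506.0), np.float64(548.0), np.float64(574.0)] [np.float64(58.0), np.float64(191.0)]
0.3 [np.float64(522.0), np.float64(577.0), np.float64(600.0)] [np.float64(58.0), np.float64(191.0)]
```

Run:
```python
from plan import *
from workcell import status
q=np.load("rest.npy");o=status.get_obs()
def W(l):
    c,s=np.cos(q[0]),np.sin(q[0]);return np.array([q[1]+c*l[0]-s*l[1],q[2]+s*l[0]+c*l[1],l[2]])
for z in(140,99):print(shift(o,W([-27,-35,z]),q[0]+np.pi))
for p in np.arange(-.15,1.46,.05):
    C=45*np.array([np.sin(p),np.cos(p)])-3.5*np.array([np.cos(p),-np.sin(p)])+[0,36]
    print(round(p,2),"dx %.1f dz %.1f"%(-(C[0]-10+27),-(C[1]-80)))
```

```text
([3.1, -33.6, 129.3], [-0.0012, 0.001, 0.0066])
([3.2, -33.6, 170.3], [-0.0012, 0.001, 0.0066])
-0.15 dx -6.8 dz 0.0
-0.1 dx -9.0 dz -0.4
-0.05 dx -11.3 dz -0.8
0.0 dx -13.5 dz -1.0
0.05 dx -15.8 dz -1.1
0.1 dx -18.0 dz -1.1
0.15 dx -20.3 dz -1.0
0.2 dx -22.5 dz -0.8
0.25 dx -24.7 dz -0.5
0.3 dx -27.0 dz -0.0
0.35 dx -29.1 dz 0.5
0.4 dx -31.3 dz 1.2
0.45 dx -33.4 dz 2.0
0.5 dx -35.5 dz 2.8
0.55 dx -37.5 dz 3.8
0.6 dx -39.5 dz 4.9
0.65 dx -41.4 dz 6.1
0.7 dx -43.3 dz 7.3
0.75 dx -45.1 dz 8.7
0.8 dx -46.8 dz 10.1
0.85 dx -48.5 dz 11.7
0.9 dx -50.1 dz 13.3
0.95 dx -51.6 dz 15.0
1.0 dx -53.0 dz 16.7
1.05 dx -54.3 dz 18.6
1.1 dx -55.5 dz 20.5
1.15 dx -56.6 dz 22.4
1.2 dx -57.7 dz 24.4
1.25 dx -58.6 dz 26.5
1.3 dx -59.4 dz 28.6
1.35 dx -60.1 dz 30.7
1.4 dx -60.8 dz 32.9
1.45 dx -61.3 dz 35.1
```

```bash
python3 -m inch '[[[3,-33.6,50,0,0,0.006,0],[3,-33.6,100,0,0,0.006,0],[3,-33.6,129,0,0,0.006,0],[3,-33.6,155,0,0,0.006,0],[3,-33.6,170,0,0,0.006,0],[3,-33.6,170,0,0,0.006,0],[3,-33.6,170,0,0,0.006,0]]]'
python3 -m inch '[[[-3,0,0,0,0,0,0],[-5,0,0,0,0,0,0],[-6,0,0,0,0,0,0],[-7,0,0,0,0,0,0],[-8,0,-0.2,0,0,0,0],[-9,0,-0.4,0,0,0,0],[-10,0,-0.6,0,0,0,0]]]'
python3 - <<'E'
from h import *
d,o=snap("wrist","w2");print(o["ee_pos"],o["ft_force"])
E
```

```text
t: 2.85
ee_pos: [564.8, 184.2, 100.7]
orientation: [2.484, 1.923, 0.002]
ft_force: [0.4, 1.1, -0.6]
width: 0.5
grasp_force: 0.0
t: 3.55
ee_pos: [561.7, 175.2, 100.3]
orientation: [-2.483, -1.924, -0.001]
ft_force: [1.1, 4.0, -1.7]
width: 0.7
grasp_force: 2.0
[561.71195342 175.20158647 100.31237994] [ 1.10747135  3.9584002  -1.69465327]
```

View pics/w2.png

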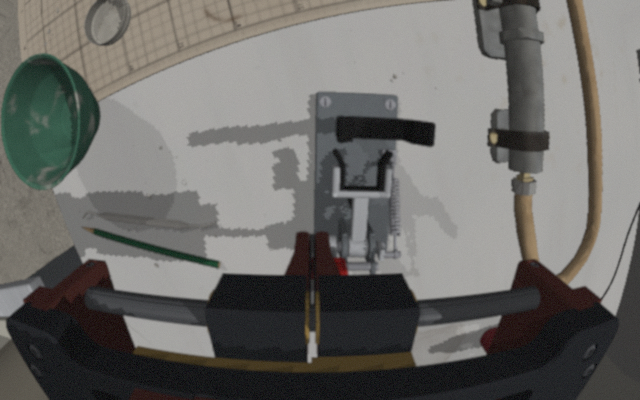

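The fingertips touch the pad at (340,266), and the pad is pushing back with about 4 N. I'll push on along the arc.

```bash
python3 -m inch '[[[-1,0,-0.2,0,0,0,0],[-2,0,-0.3,0,0,0,0],[-3,0,-0.4,0,0,0,0],[-4,0,-0.4,0,0,0,0],[-5,0,-0.5,0,0,0,0],[-6,0,-0.5,0,0,0,0]]]'
```

```text
t: 4.2
ee_pos: [560.6, 171.0, 100.9]
orientation: [-2.483, -1.923, -0.004]
ft_force: [0.7, 9.8, -2.0]
width: 0.3
grasp_force: 5.0
```

```bash
python3 -m inch '[[[-1,0,0,0,0,0,0],[-2,0,0,0,0,0,0],[-3,0,0,0,0,0,0],[-4,0,0.1,0,0,0,0]]]';  python3 -m inch '[[[-1,0,0.1,0,0,0,0],[-2,0,0.2,0,0,0,0],[-3,0,0.3,0,0,0,0],[-4,0,0.4,0,0,0,0]]]'
```

```text
t: 4.6
ee_pos: [559.7, 167.2, 101.0]
orientation: [-2.483, -1.923, -0.005]
ft_force: [-0.6, 11.2, -0.2]
width: 0.5
grasp_force: 5.0
t: 5.0
ee_pos: [558.7, 163.3, 100.8]
orientation: [-2.483, -1.923, -0.005]
ft_force: [-0.8, 11.0, 2.3]
width: 0.4
grasp_force: 4.9
```

```bash
python3 -m inch '[[[-1.4,0,0.3,0,0,0,0],[-2.8,0,0.6,0,0,0,0],[-4.9,0,1.1,0,0,0,0],[-7.1,0,1.8,0,0,0,0],[-9.2,0,2.6,0,0,0,0]]]';  python3 -m inch '[[[-2.1,0,0.8,0,0,0,0],[-4.1,0,1.8,0,0,0,0],[-6.1,0,2.9,0,0,0,0]]]'
```

```text
t: 5.5
ee_pos: [556.3, 154.0, 98.6]
orientation: [-2.483, -1.924, -0.004]
ft_force: [-2.7, 7.7, 7.8]
width: 0.6
grasp_force: 4.6
t: 5.8
ee_pos: [554.6, 147.7, 95.8]
orientation: [-2.483, -1.924, -0.003]
ft_force: [-2.4, 6.1, 8.2]
width: 0.5
grasp_force: 4.0
```

```bash
python3 -m inch '[[[-1.9,0,1.2,0,0,0,0],[-3.8,0,2.4,0,0,0,0],[-5.6,0,3.8,0,0,0,0],[-7.3,0,5.2,0,0,0,0]]]';  python3 -m inch '[[[-1.7,0,1.6,0,0,0,0],[-3.3,0,3.2,0,0,0,0],[-4.8,0,4.9,0,0,0,0]]]'; python3 -m inch '[[[-0.7,0,0.9,0,0,0,0],[-1.4,0,1.7,0,0,0,0],[-2.1,0,2.7,0,0,0,0]]]'
```

```text
t: 6.2
ee_pos: [552.8, 139.9, 90.4]
orientation: [2.483, 1.925, 0.001]
ft_force: [-2.2, 1.5, 6.7]
width: 0.4
grasp_force: 2.9
t: 6.5
ee_pos: [551.5, 134.9, 85.3]
orientation: [2.483, 1.925, 0.001]
ft_force: [-0.1, 0.9, 5.2]
width: 0.4
grasp_force: 2.0
t: 6.8
ee_pos: [551.0, 132.8, 82.1]
orientation: [2.483, 1.925, 0.001]
ft_force: [0.0, 0.5, 4.5]
width: 0.4
grasp_force: 1.5
```

```bash
python3 -m inch '[[[-0.7,0,1.1,0,0,0,0],[-1.3,0,2.1,0,0,0,0]]]';  python3 -m inch '[[[-0.6,0,1.1,0,0,0,0],[-1.2,0,2.2,0,0,0,0]]]'; python3 -m inch '[[[-0.4,0,0.8,0,0,0,0],[-0.8,0,1.6,0,0,0,0]]]'
```

```text
t: 7.0
ee_pos: [550.5, 131.5, 79.7]
orientation: [2.483, 1.925, 0.0]
ft_force: [0.7, -0.1, 2.9]
width: 0.6
grasp_force: 1.1
t: 7.2
ee_pos: [550.1, 130.4, 77.4]
orientation: [-2.483, -1.925, 0.0]
ft_force: [0.0, -0.5, 2.2]
width: 0.3
grasp_force: 0.7
t: 7.4
ee_pos: [549.9, 129.7, 75.9]
orientation: [-2.483, -1.925, 0.0]
ft_force: [0.6, 0.2, 1.8]
width: 0.3
grasp_force: 0.4
```

```bash
python3 -m inch '[[[-0.3,0,0.8,0,0,0,0],[-0.6,0,1.6,0,0,0,0]]]';  python3 -m inch '[[[-0.3,0,0.9,0,0,0,0],[-0.5,0,1.8,0,0,0,0]]]'
```

```text
t: 7.6
ee_pos: [549.6, 129.1, 74.3]
orientation: [-2.483, -1.925, 0.001]
ft_force: [-0.8, -0.6, -0.8]
width: 0.6
grasp_force: 0.1
t: 7.8
ee_pos: [549.5, 128.6, 72.5]
orientation: [-2.483, -1.925, 0.0]
ft_force: [0.6, -0.0, -0.3]
width: 0.9
grasp_force: 0.0
```

Force dropped to zero, so the spring has taken over. I'll back straight up and look.

```bash
python3 -m inch '[[[0,0,-10,0,0,0,0],[0,0,-40,0,0,0,0],[0,0,-80,0,0,0,0],[0,10,-120,0,0,0,20],[20,20,-150,0,0,0,50],[40,34,-190,0,0,0,100],[60,34,-197,0,0,0,100],[60,34,-197,0,0,0,100],[60,34,-197,0,0,0,100]]]'
python3 - <<'E'
from h import *
d,o=snap("wrist","w3");print(o["ee_pos"],o["ft_force"],o["width"])
q=np.load("rest.npy")
def W(l):
    c,s=np.cos(q[0]),np.sin(q[0]);return np.array([q[1]+c*l[0]-s*l[1],q[2]+s*l[0]+c*l[1],l[2]])
print([np.round(wproj(d,o,W(l))) for l in([0,-21,107],[0,21,107],[-89,-25,106],[-89,25,106])])
d,o=snap("wrist","w3")
cv2.imwrite("pics/w3c.png",cv2.resize(cv2.imread("pics/w3.png")[80:280,240:400],None,fx=3,fy=3,interpolation=cv2.INTER_CUBIC))
E
```

```text
t: 8.7
ee_pos: [596.4, 178.3, 268.8]
orientation: [-2.482, -1.926, 0.003]
ft_force: [-0.6, 0.3, -0.7]
width: 45.2
grasp_force: 0.0
[596.44304844 178.28295589 268.80150629] [-0.59142536  0.25786337 -0.6920468 ] 45.19539841539766
[array([293., 216.]), array([333., 216.]), array([288., 130.]), array([339., 130.])]
```

View pics/w3c.png

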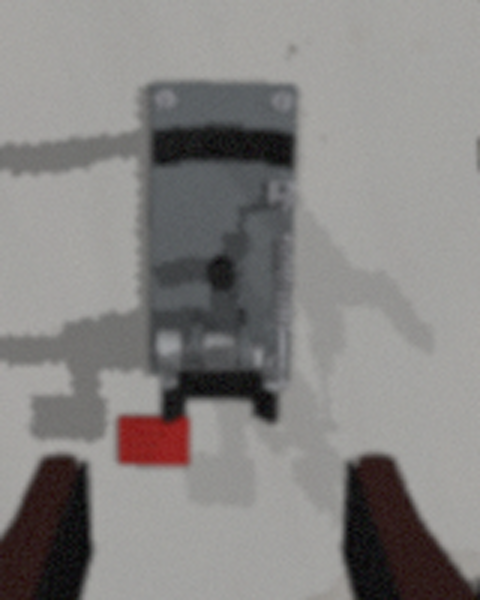

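The crop shows the leg upright, with its black U saddle prongs at (173,415) and (266,415). The red pad lies flat at (153,440) and the rear lips are at (225,147). Next I'll refine the saddle centres and work out the handpiece pose.

Run:
```python
from plan import *
from workcell import status
d=dict(np.load("w3.npz"));q=np.load("rest.npy")
g=d["frame"].max(2)
def ext(v,a,b,th=60):
    x=np.nonzero(g[v,a:b]<th)[0]+a;return x.min(),x.max(),(x.min()+x.max())/2
c,s=np.cos(q[0]),np.sin(q[0])
def loc(p):e=np.array(p[:2])-q[1:];return (c*e[0]+s*e[1]).round(1),(-s*e[0]+c*e[1]).round(1)
for v in(128,129,130):a=ext(v,282,345);print("rear",a,loc(wz(d,d,(a[2],v),106)))
for v in(214,216,218):a=ext(v,282,345);print("leg",a,loc(wz(d,d,(a[2],v),105)))
t=dict(np.load("top0.npz"));f=t["frame"].astype(int)
m=((f[:,:,2]>f[:,:,0]+12)&(f.max(2)<110)).astype(np.uint8);m[:, :400]=0;m[:190]=0;m[280:]=0;m[:,460:]=0
n,lab,st,ce=cv2.connectedComponentsWithStats(m)
for i in range(1,n):
    if st[i,4]>8:print(st[i],ce[i])
y,x=np.nonzero(m);P=np.array([onz(t,(a,b),20)[:2] for a,b in zip(x,y)]);mu=P.mean(0)
w,V=np.linalg.eigh(np.cov(P.T));ax=V[:,1];ax*=np.sign(ax[0]);u=(P-mu)@ax
band=onz(t,(300+500/4-.4,130+380/4-.4),30)[:2]
print(mu,ax,np.arctan2(ax[1],ax[0]),np.percentile(u,[1,99]),"band",band,(band-mu)@ax)
org=mu+ax*((band-mu)@ax-3.5);G=org-18*ax;print("org",org,"grip",G)
o=status.get_obs();yaw=np.arctan2(ax[1],ax[0])+np.pi
print(shift(o,[G[0],G[1],250],yaw))
```

```text
rear (np.int64(291), np.int64(337), np.float64(314.0)) (np.float64(-90.2), np.float64(0.0))
rear (np.int64(291), np.int64(337), np.float64(314.0)) (np.float64(-89.2), np.float64(0.0))
rear (np.int64(291), np.int64(336), np.float64(313.5)) (np.float64(-88.2), np.float64(-0.5))
leg (np.int64(295), np.int64(331), np.float64(313.0)) (np.float64(-1.1), np.float64(-0.7))
leg (np.int64(295), np.int64(331), np.float64(313.0)) (np.float64(1.1), np.float64(-0.7))
leg (np.int64(295), np.int64(331), np.float64(313.0)) (np.float64(3.3), np.float64(-0.7))
[418 213   9  12  56] [421.375      218.57142857]
[423 226  19  28 222] [432.83783784 239.35585586]
[ 506.26606832 -104.34865164] [0.90223831 0.43123779] 0.44586424177995154 [-59.30030752  72.06960619] band [537.93911184 -86.27001024] 36.37282663792906
org [535.92519183 -90.17264642] grip [519.68490227 -97.9349267 ]
([-285.8, -5.2, 18.6], [-0.0037, -0.0023, -2.2686])
```

```bash
python3 -m inch '[[[-18,0,2,0,0,-0.14,100],[-36,0,4,0,0,-0.28,100],[-54,0,6,0,0,-0.42,100],[-72,-1,8,0,0,-0.56,100],[-90,-1,10,0,0,-0.7,100],[-108,-2,12,0,0,-0.84,100],[-126,-2,14,0,0,-0.98,100],[-144,-3,16,0,0,-1.12,100],[-162,-3,18,0,0,-1.26,100],[-180,-4,18,0,0,-1.4,100],[-198,-4,18,0,0,-1.54,100],[-216,-5,18,0,0,-1.68,100],[-234,-5,18,0,0,-1.82,100],[-252,-5,18,0,0,-1.96,100],[-270,-5,18,0,0,-2.1,100],[-286,-5,18,0,0,-2.24,100],[-286,-5,18,0,0,-2.269,100],[-286,-5,18,0,0,-2.269,100],[-286,-5,18,0,0,-2.269,100]]]'
python3 - <<'E'
from h import *
d,o=snap("wrist","w4");print(o["ee_pos"],o["orientation"],o["qpos"].round(2))
cv2.imwrite("pics/w4c.png",cv2.resize(cv2.imread("pics/w4.png")[0:300,150:550],None,fx=2,fy=2,interpolation=cv2.INTER_CUBIC))
E
```

```text
t: 10.7
ee_pos: [521.1, -97.0, 251.2]
orientation: [0.691, -3.064, -0.001]
ft_force: [0.2, 0.4, -0.6]
width: 88.0
grasp_force: 0.0
[521.13018792 -96.98367676 251.22622974] [ 6.90787039e-01 -3.06391320e+00 -8.89826622e-04] [-0.21  0.27  1.83  0.    1.04 -2.22]
```

View pics/w4c.png

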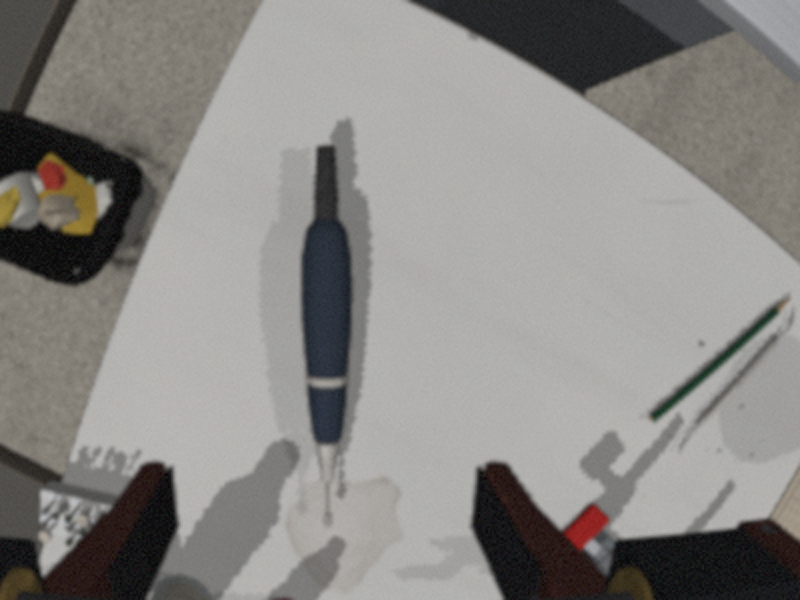

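The crop shows the tail end at (326,147), the bur tip at (328,522), the white band at (326,382) and the navy front end at (328,443).

Run:
```python
from plan import *
from workcell import status
d=dict(np.load("w4.npz"))
g=lambda u,v,z:wz(d,d,(150+u/2-.25,v/2-.25),z)[:2]
T,B=g(326,147,18),g(328,522,16);ax=(B-T)/np.linalg.norm(B-T);print(np.linalg.norm(B-T),np.arctan2(ax[1],ax[0]))
for n,p in(("band",g(326,382,29)),("navyfront",g(328,443,16)),("navyback",g(325,222,16))):print(n,(p-T)@ax-125,(p-B)@ax+122,"lat",np.cross(ax,p-T))
org=(T+125*ax+B-122*ax)/2;G=org-18*ax;print(org,G)
o=status.get_obs();yaw=np.arctan2(ax[1],ax[0])+np.pi
for z in(60,22):print(shift(o,[G[0],G[1],z],yaw))
print(o["ee_pos"])
```

```text
244.92606683717045 0.44970502685484587
band 17.07694585801923 19.15087902084879 lat -0.8615291085733006
navyfront 61.720954407793215 63.79488757062276 lat 0.23602336167286353
navyback -79.32288299048565 -77.24894982765613 lat -0.8719992281649063
[522.12140246 -94.0547541 ] [ 505.91104587 -101.87935243]
([15.9, 2.0, 191.3], [0.0006, -0.0005, -0.0053])
([15.9, 1.9, 229.3], [0.0006, -0.0005, -0.0053])
[521.24620926 -96.863484   251.33381283]<stdin>:6: DeprecationWarning: Arrays of 2-dimensional vectors are deprecated. Use arrays of 3-dimensional vectors instead. (deprecated in NumPy 2.0)
```

```bash
python3 -m inch '[[[8,1,40,0,0,-0.005,100],[16,2,90,0,0,-0.005,100],[16,2,140,0,0,-0.005,100],[16,2,180,0,0,-0.005,100],[16,2,205,0,0,-0.005,100],[16,2,220,0,0,-0.005,100],[16,2,229,0,0,-0.005,100],[16,2,229,0,0,-0.005,60],[16,2,229,0,0,-0.005,35],[16,2,229,0,0,-0.005,0],[16,2,229,0,0,-0.005,0],[16,2,229,0,0,-0.005,0],[16,2,229,0,0,-0.005,0],[16,2,229,0,0,-0.005,0],[16,2,229,0,0,-0.005,0]]]'
```

```text
t: 12.25
ee_pos: [506.1, -102.6, 22.7]
orientation: [0.703, -3.062, -0.0]
ft_force: [0.5, -0.0, 0.8]
width: 27.1
grasp_force: 0.0
```

```bash
python3 -m inch '[[[0,0,0,0,0,0,0],[0,0,0,0,0,0,0],[0,0,0,0,0,0,0]]]'; python3 -m inch '[[[0,0,-5,0,0,0,0],[0,0,-20,0,0,0,0],[0,0,-50,0,0,0,0],[0,0,-90,0,0,0,0],[0,0,-140,0,0,0,0],[0,0,-190,0,0,0,0],[0,0,-190,0,0,0,0],[0,0,-190,0,0,0,0]]]'
python3 - <<'E'
from plan import *
from workcell import status
q=np.load("rest.npy");d,o=snap("wrist","w5")
cv2.imwrite("pics/w5c.png",cv2.resize(cv2.imread("pics/w5.png")[0:380,100:500],None,fx=1.5,fy=1.5))
c,s=np.cos(q[0]),np.sin(q[0])
W=lambda l:np.array([q[1]+c*l[0]-s*l[1],q[2]+s*l[0]+c*l[1],l[2]])
print(o["orientation"],o["moment"],shift(o,W([-49,-.3,o["ee_pos"][2]]),q[0]+np.pi-.006))
E
```

```text
t: 12.55
ee_pos: [506.1, -102.6, 22.7]
orientation: [0.703, -3.062, -0.0]
ft_force: [0.1, -0.8, 1.8]
width: 26.0
grasp_force: 30.0
t: 13.35
ee_pos: [506.5, -102.6, 214.6]
orientation: [-0.702, 3.059, -0.002]
ft_force: [-0.7, -0.4, -2.6]
width: 26.2
grasp_force: 30.0
[-7.02016955e-01  3.05882154e+00 -2.40954577e-03] [ 0.12355992 -0.06597779 -0.0114185 ] ([-216.2, 227.0, 0.1], [0.0021, 0.004, 2.2814])
```

View pics/w5c.png

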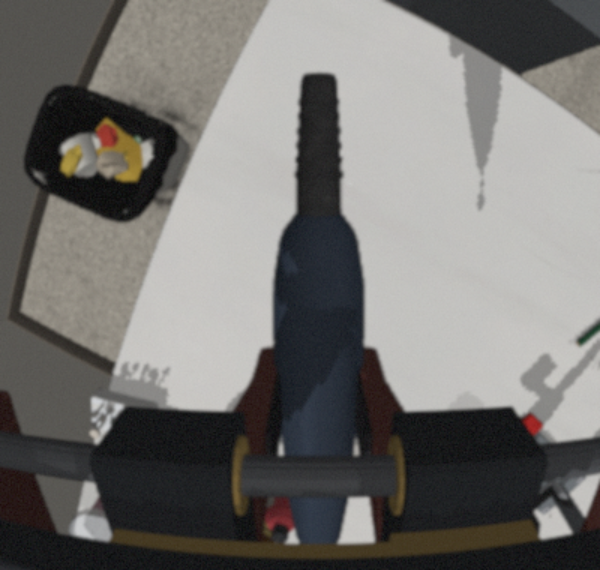

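The handpiece is held. The tail end is at crop (319,74) and the tail/barrel junction at (319,215). I'll check how level it is in the grip.

Run:
```python
from plan import *
d=dict(np.load("w5.npz"));Rw=R.from_rotvec(d["orientation"])
for p in(-.1,-.05,0,.05,.1):
    r=[]
    for x,h in((107,8),(58,8)):
        X=[x*np.cos(p)-h*np.sin(p),0,6.7-(x*np.sin(p)+h*np.cos(p))]
        u=wproj(d,d,d["ee_pos"]+Rw.apply(X));r.append(np.round([(u[0]-100)*1.5,u[1]*1.5],0))
    print(p,r)
```

```text
-0.1 [array([317.,  76.]), array([317., 226.])]
-0.05 [array([317.,  72.]), array([317., 227.])]
0 [array([317.,  70.]), array([317., 230.])]
0.05 [array([317.,  68.]), array([317., 233.])]
0.1 [array([316.,  67.]), array([317., 236.])]
```

```bash
python3 -m inch '[[[-13,14,0,0,0,0.13,0],[-26,28,0,0,0,0.26,0],[-39,42,0,0,0,0.4,0],[-52,56,0,0,0,0.54,0],[-66,70,0,0,0,0.68,0],[-80,84,0,0,0,0.82,0],[-94,98,0,0,0,0.96,0],[-108,112,0,0,0,1.1,0],[-122,127,0,0,0,1.24,0],[-136,142,0,0,0,1.38,0],[-150,157,0,0,0,1.52,0],[-164,172,0,0,0,1.66,0],[-178,187,0,0,0,1.8,0],[-192,202,0,0,0,1.94,0],[-206,216,0,0,0,2.08,0],[-216,227,0,0,0,2.2,0],[-216,227,0,0,0,2.281,0],[-216,227,0,0,0,2.281,0],[-216,227,0,0,0,2.281,0],[-216,227,0,0,0,2.281,0]]]'
python3 - <<'E'
from plan import *
from workcell import status
q=np.load("rest.npy");d,o=snap("wrist","w6");d2,_=snap("scene","s6");o=status.get_obs()
a=cv2.resize(cv2.imread("pics/w6.png")[0:300,160:460],None,fx=1.34,fy=1.34);b=cv2.resize(cv2.imread("pics/s6.png")[130:260,250:380],(402,402),interpolation=cv2.INTER_CUBIC)
cv2.imwrite("pics/c6.png",np.hstack([a[:402],b[:a.shape[0]]]))
c,s=np.cos(q[0]),np.sin(q[0])
W=lambda l:np.array([q[1]+c*l[0]-s*l[1],q[2]+s*l[0]+c*l[1],l[2]])
print(o["ee_pos"],o["ft_force"],o["moment"],o["width"])
for z in(140,104):print(shift(o,W([-49,-.3,z]),q[0]+np.pi-.006))
E
```

```text
t: 15.4
ee_pos: [600.9, 195.4, 211.7]
orientation: [-2.488, -1.917, 0.003]
ft_force: [0.4, -0.5, -1.7]
width: 25.6
grasp_force: 30.0
[601.2579743  195.50118005 212.27705871] [-0.25299019  0.47721651 -2.62431523] [-0.01218912 -0.06961909  0.04262256] 25.875348169797313
([0.7, 0.8, 72.3], [-0.0007, 0.0004, 0.001])
([0.7, 0.8, 108.3], [-0.0007, 0.0004, 0.001])
```

View pics/c6.png

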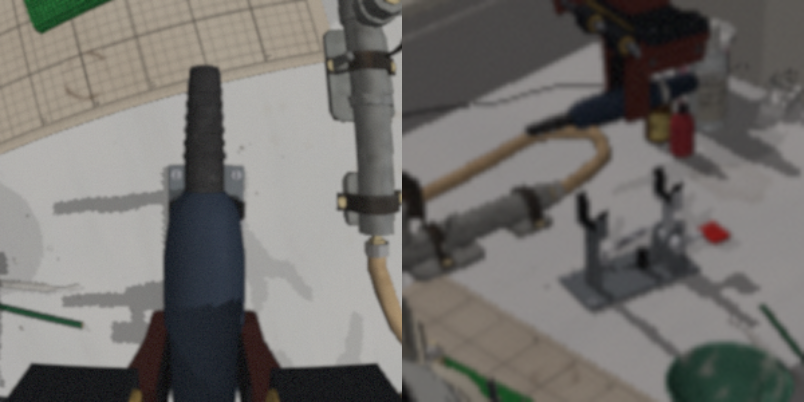

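The left half of the picture (wrist view) shows the tail aligned over the rest plate. The right half (scene view) shows the tail end at (530,130), the navy front end at (695,82) and the leg upright at (662,200). I'll check pitch numerically from the scene camera.

Run:
```python
from plan import *
d=dict(np.load("s6.npz"));w=dict(np.load("w6.npz"));Rw=R.from_rotvec(w["orientation"]);f=lambda u,v:np.round([402+(u-250)*402/130,(v-130)*402/130])
for p in(-.1,-.05,0,.05,.1):
    print(p,[f(*proj(d,w["ee_pos"]+Rw.apply([x*np.cos(p),0,6.7-x*np.sin(p)]))) for x in(107,-80)])
```

```text
-0.1 [array([528., 140.]), array([695.,  71.])]
-0.05 [array([528., 135.]), array([695.,  74.])]
0 [array([527., 130.]), array([695.,  78.])]
0.05 [array([527., 124.]), array([695.,  82.])]
0.1 [array([527., 119.]), array([695.,  85.])]
```

```bash
python3 -m inch '[[[0.7,0.8,20,0,0,0.001,0],[0.7,0.8,45,0,0,0.001,0],[0.7,0.8,65,0,0,0.001,0],[0.7,0.8,78,0,0,0.001,0],[0.7,0.8,86,0,0,0.001,0],[0.7,0.8,92,0,0,0.001,0],[0.7,0.8,97,0,0,0.001,0],[0.7,0.8,101,0,0,0.001,0],[0.7,0.8,104,0,0,0.001,0],[0.7,0.8,106,0,0,0.001,0],[0.7,0.8,107,0,0,0.001,0],[0.7,0.8,107,0,0,0.001,0]]]'
python3 - <<'E'
from plan import *
from workcell import status
q=np.load("rest.npy");o=status.get_obs();c,s=np.cos(q[0]),np.sin(q[0]);e=o["ee_pos"][:2]-q[1:]
print(c*e[0]+s*e[1],-s*e[0]+c*e[1],o["ft_force"],o["moment"])
E
```

```text
t: 16.7
ee_pos: [602.5, 196.4, 105.7]
orientation: [2.491, 1.915, 0.0]
ft_force: [-0.6, 0.8, -1.3]
width: 25.6
grasp_force: 30.0
-49.49869673981913 -0.06687290446876837 [-0.62393109  0.75688623 -1.30982642] [-0.03860887 -0.05711791 -0.01527338]
```

```bash
python3 -m inch '[[[0,0,0.5,0,0,0,0],[0,0,1,0,0,0,0],[0,0,1.5,0,0,0,0],[0,0,2,0,0,0,0]]]';  python3 -m inch '[[[0,0,0.5,0,0,0,0],[0,0,1,0,0,0,0]]]'; python3 -m inch '[[[0,0,0.3,0,0,0,0],[0,0,0.6,0,0,0,0]]]'
```

```text
t: 17.1
ee_pos: [602.5, 196.4, 103.7]
orientation: [2.491, 1.915, 0.0]
ft_force: [0.6, -0.6, -1.8]
width: 25.6
grasp_force: 30.0
t: 17.3
ee_pos: [602.5, 196.4, 102.6]
orientation: [-2.491, -1.915, 0.0]
ft_force: [-0.4, -0.8, -1.4]
width: 26.2
grasp_force: 30.0
t: 17.5
ee_pos: [602.5, 196.4, 102.1]
orientation: [2.491, 1.915, 0.0]
ft_force: [-0.5, -0.6, -1.4]
width: 26.1
grasp_force: 30.0
```

```bash
python3 -m inch '[[[0,0,0.3,0,0,0,0],[0,0,0.6,0,0,0,0]]]';  python3 -m inch '[[[0,0,0.3,0,0,0,0],[0,0,0.5,0,0,0,0]]]'; python3 -c "
from workcell import status;o=status.get_obs();print(o['ft_force'],o['moment'])"
```

```text
t: 17.7
ee_pos: [602.5, 196.4, 101.7]
orientation: [-2.491, -1.915, 0.0]
ft_force: [-1.1, -0.9, 3.0]
width: 25.6
grasp_force: 30.0
t: 17.9
ee_pos: [602.5, 196.4, 101.6]
orientation: [2.491, 1.915, 0.0]
ft_force: [-3.2, -1.1, 7.1]
width: 26.1
grasp_force: 30.0
[-3.24876223 -1.1189787   7.11325289] [-0.04327251  0.3950655   0.05379821]
```

```bash
python3 -m inch '[[[0,-0.4,-0.5,0,0,0,0],[0,-0.7,-0.5,0,0,0,0],[0,-0.7,-0.5,0,0,0,0]]]'; python3 -c "
from workcell import status;o=status.get_obs();print(o['ft_force'],o['moment'])"
```

```text
t: 18.2
ee_pos: [602.1, 196.5, 101.7]
orientation: [2.49, 1.914, 0.001]
ft_force: [0.8, -1.9, 1.8]
width: 25.7
grasp_force: 30.0
[ 0.79906193 -1.94561974  1.82495315] [-0.09974468 -0.14509068 -0.02481167]
```

```bash
python3 -m inch '[[[0,0,0,0,0,0,30],[0,0,0,0,0,0,33],[0,0,0,0,0,0,36],[0,0,0,0,0,0,40],[0,0,0,0,0,0,45],[0,0,0,0,0,0,50],[0,0,0,0,0,0,60],[0,0,0,0,0,0,60],[0,0,0,0,0,0,60]]]'; python3 -m inch '[[[0,0,-3,0,0,0,60],[0,0,-10,0,0,0,60],[0,0,-30,0,0,0,60],[0,0,-65,0,0,0,70],[0,0,-110,0,0,0,80],[0,0,-150,0,0,0,80],[0,0,-165,0,0,0,80],[0,0,-165,0,0,0,80],[0,0,-165,0,0,0,80]]]'
python3 - <<'E'
from plan import *
q=np.load("rest.npy");d,o=snap("wrist","w7");c,s=np.cos(q[0]),np.sin(q[0])
im=d["frame"].astype(int);m=((im[:,:,2]>im[:,:,0]+12)&(im.max(2)<120)).astype(np.uint8);m[260:]=0;m=cv2.morphologyEx(m,cv2.MORPH_OPEN,np.ones((3,3)))
n,lab,st,ce=cv2.connectedComponentsWithStats(m)
loc=lambda u,v,z:(lambda e:(round(c*e[0]+s*e[1],1),round(-s*e[0]+c*e[1],1)))(wz(d,o,(u,v),z)[:2]-q[1:])
for i in range(1,n):
    if st[i,4]>150:
        print(st[i])
        for v in range(st[i,1]+1,st[i,1]+st[i,3],6):
            x=np.nonzero(lab[v]==i)[0];print(v,x.min(),x.max(),loc((x.min()+x.max())/2,v,95))
r=(im[:,:,0]>110)&(im[:,:,1]<70)&(im[:,:,2]<80);r[240:]=0;y,x=np.nonzero(r);print("red",x.min(),x.max(),y.min(),y.max())
E
```

```text
t: 19.1
ee_pos: [601.8, 196.6, 101.5]
orientation: [-2.491, -1.915, 0.0]
ft_force: [-0.3, 0.1, -0.3]
width: 52.9
grasp_force: 0.0
t: 20.0
ee_pos: [601.0, 196.3, 265.2]
orientation: [-2.49, -1.914, 0.002]
ft_force: [-0.2, -0.1, -0.8]
width: 70.4
grasp_force: 0.0
[  87  110   48   65 1964]
111 116 119 (np.float64(-141.2), np.float64(-223.4))
117 107 120 (np.float64(-134.9), np.float64(-229.9))
123 97 128 (np.float64(-128.0), np.float64(-232.1))
129 87 131 (np.float64(-121.6), np.float64(-238.2))
135 87 132 (np.float64(-114.4), np.float64(-238.2))
141 87 132 (np.float64(-107.3), np.float64(-239.1))
147 87 133 (np.float64(-100.2), np.float64(-239.2))
153 89 132 (np.float64(-93.0), np.float64(-239.5))
159 91 133 (np.float64(-85.6), np.float64(-238.2))
165 95 128 (np.float64(-78.5), np.float64(-240.2))
171 100 111 (np.float64(-71.6), np.float64(-251.2))
[ 304  125   24   93 1785]
126 309 320 (np.float64(-111.0), np.float64(1.4))
132 308 323 (np.float64(-104.9), np.float64(2.4))
138 308 326 (np.float64(-98.8), np.float64(3.9))
144 310 327 (np.float64(-92.7), np.float64(5.4))
150 307 327 (np
[... 153 characters left out ...]
64(-67.9), np.float64(2.2))
174 308 326 (np.float64(-61.6), np.float64(3.7))
180 308 326 (np.float64(-55.2), np.float64(3.7))
186 309 327 (np.float64(-48.8), np.float64(4.8))
192 305 326 (np.float64(-42.3), np.float64(2.1))
198 308 325 (np.float64(-35.8), np.float64(3.2))
204 307 325 (np.float64(-29.2), np.float64(2.6))
210 307 324 (np.float64(-22.5), np.float64(2.1))
216 307 322 (np.float64(-15.7), np.float64(1.0))
[307 226  17  28 366]
227 309 323 (np.float64(-2.9), np.float64(2.6))
233 307 323 (np.float64(4.1), np.float64(1.4))
239 308 321 (np.float64(11.3), np.float64(0.9))
245 308 320 (np.float64(18.7), np.float64(0.3))
251 310 319 (np.float64(26.1), np.float64(0.8))
red 280 302 234 239
```

Run:
```python
from plan import *
q=np.load("rest.npy");d=dict(np.load("w7.npz"));c,s=np.cos(q[0]),np.sin(q[0])
W=lambda l:np.array([q[1]+c*l[0]-s*l[1],q[2]+s*l[0]+c*l[1],l[2]])
loc=lambda u,v,z:(lambda e:np.round((c*e[0]+s*e[1],-s*e[0]+c*e[1]),1))(wz(d,d,(u,v),z)[:2]-q[1:])
im=d["frame"].astype(int);g=im.max(2)
print("pad up pred",[np.round(wproj(d,d,W(p))) for p in([28,-44,46],[51,-12,46])])
r=(im[:,:,0]>100)&(im[:,:,1]<80)&(im[:,:,2]<80);r[:,:270]=0;r[:,310:]=0;r[270:]=0;y,x=np.nonzero(r);print("red",x.min(),x.max(),y.min(),y.max())
for v in(85,90,95,100,105,110,140,165,185,200,210,235,245):
    x=np.nonzero(g[v,296:336]<95)[0]+296;print(v,x.min(),x.max(),loc((x.min()+x.max())/2,v,97), g[v,298:334:3])
d2,_=snap("scene","s7");_=snap("top","t7")
print("scene pred tail/bur",proj(d2,W([-156,0,95])),proj(d2,W([91,0,95])))
```

```text
pad up pred [array([279., 235.]), array([304., 251.])]
red 280 303 234 248
85 308 318 [-152.3    0.2] [169 167 167 138  39  52  44 107 167 166 169 169]
90 308 318 [-1.473e+02  1.000e-01] [167 166 167 131  42  42  45 101 169 169 170 170]
95 308 319 [-142.2    0.6] [168 166 166 104  39  47  51  83 169 169 170 166]
100 307 319 [-1.372e+02  1.000e-01] [169 169 168  93  36  48  47  77 167 170 170 165]
105 307 319 [-132.2    0. ] [168 167 169  90  42  48  48  72 167 172 170 171]
110 307 319 [-127.2    0. ] [167 169 167  74  35  45  47  67 163 170 169 167]
140 296 333 [-97.    1.3] [57 41 40 51 61 60 63 67 64 59 74 87]
165 297 332 [-71.4   1.2] [67 32 44 49 57 62 62 68 63 61 64 85]
185 296 332 [-50.4   0.6] [58 40 44 53 55 58 59 62 61 56 78 79]
200 296 331 [-34.2  -0. ] [66 44 43 50 56 59 58 60 59 57 86 94]
210 301 332 [-23.1   3.1] [153  67  35  48  54  58  61  59  58  70  89  88]
235 296 331 [ 5.7 -0.2] [35 66 32 48 54 56 59 62 49 53 26 72]
245 304 321 [17.7 -1.4] [146 145  92  46  51  54  58  60  97 164 166 161]
scene pred tail/bur (np.float64(291.5366140008145), np.float64(204.1888465293294)) (np.float64(358.7043377677253), np.float64(181.01634741649485))
```

The pad is at its upright position, the axis lies within about 1.5 mm of the middle of the rest, and the tail is where it should be. The robot is clear, so I'm handing the job in.

```bash
python3 -c "
from workcell import ctrl,status
print(status.get_obs()['t'],ctrl.close_job())"
```

```text
the job is handed in; nothing more can be done
20.15 None
```

I handed the job in at 20 s with the leg snapped upright, the handpiece level in both saddles with its bur end out past the leg, the gripper clear and no bystander touched; the hand-in returned no verdict.

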